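# Charge a grinding jar from a pedal-gated ball dispenser

## Robot

A 6-joint arm with a two-finger parallel gripper is mounted at the origin on the work surface. World frame = base frame: x ahead of the robot, y to its left, z up, the work surface at z = 0. Lengths are in mm, angles in rad, forces in N, time in s.
With the tool pointing down it reaches from about 350 to 925 mm from the base axis. Payload 6.4 kg.
Tool frame: the origin (TCP) lies at the very end of the fingers, on their centre line; the grasp point (between the pads) lies env.hold_point_z behind it (env.hold_point_z is the distance from the TCP to the grasp point, in mm); z points along the fingers, y is the direction in which the jaws open and shut (so a half turn about z gives the same grasp; the last joint's range is limited). The gripper opens to 85 mm and grips with 20 to 120 N. Pads are 22 mm wide; open, the fingers measure 114 mm over their backs; the gripper's body (76 mm by 85 mm) begins 54 mm behind the grasp point. The pads swing forward as they close: fully open they stand 13 mm farther back than shut.
Start: joints at [1.173, 0.245, 1.558, -0, 1.339, -0.174], TCP at [144.255, 633.802, 231.29] pointing down, gripper open.
Joint ranges: [-3.13, 3.13], [-1.02, 2.26], [0.13, 2.54], [-0.95, 4.09], [0.21, 2.88], [-2.74, 2.74]. Speed limits (rad/s): [2.57, 2.57, 3.14, 3.14, 3.14, 3.14].

## Interface

Orientations are given as a 3x3 rotation matrix whose columns are the frame's x, y, z axes.
In Python, from bench import env, solver, sensors, eyes gives the robot as it stands. Calls block until the motion is done:
- env.move_pose(position, orientation): joint-space move of the TCP to a pose.
- env.movel(position, orientation=None, rate=150, contact_N=None): straight line of the TCP; orientation=None keeps the orientation; rate is the mean speed in mm/s. With contact_N (N) it stops when the force on the tool has changed by that much, and returns True; else False.
- env.goto_joints(angles): joint-space move.
- env.open_gripper() and env.grasp(): open the fingers fully, or close them until they stop; the grip force is fixed at half the most.
- env.dwell(seconds).
- solver.ik(position, orientation): joint angles nearest the present ones, or None.
- sensors.sense(): the state.
- eyes.read_camera(name): name is "side" or "top"; returns the picture (384x512x3 uint8, red, green, blue); there is no depth.
- eyes.get_calibration(name): a dict with "mtx" (3x3 intrinsics, pixels), "dist" ([k1, k2, p1, p2, k3] as OpenCV has them; the pictures are not rectified), "extrinsics" (4x4, takes a point from camera to world coordinates). Camera axes: x right, y down, z forward; pixel columns grow to the right and rows downward; lengths in mm; the calibration is good to about 2 mm. A picture is of the moment at which its call begins. get_calibration takes no time and is no camera call.
A pose or a line that the arm cannot do raises env.PlanningError and nothing moves.
- env.hand_in(): hands the job in, once; it reports no verdict.
The state is a dict: "t": time; "joints": joint angles; "joint_vel": joint speeds; "joint_torque": joint torques, N m; "ee_pos": TCP position; "tool_rot": TCP orientation; "ft_force": force on the tool from outside, world axes, zero at the start; "wrist_torque": the same for the moment, N m; "width": finger opening in mm.
Only numpy, scipy, OpenCV 4.12 (cv2) and the standard library are available. Lean on these libraries where they do the work, as an engineer would, in place of code of your own. Each camera call takes 0.05 s, during which the arm holds its last target. There are 200 camera calls.

## Task

Stand the open steel jar upright on the round mark below the lip of the blue ball dispenser and let go of it. Then press the red pedal all the way down to its stop with the gripper and keep it down until the blue grinding ball has rolled into the jar; let the pedal come fully up again and leave the jar standing on the mark with the ball in it. Leave the other things on the bench where they are.

Things in the scene. Friction and masses are not known exactly. Their poses are not given: they have to be found in the camera images.
- jar: open bright steel jar, a straight cylinder 68 mm across and 90 mm tall, wall 3 mm, stands mouth up; origin: centre of the underside, z up to the mouth
- dispenser: fixed ball dispenser, grey base plate 180 x 390 x 6 mm, blue frame; origin on the bench under the centre of the round mark; x points away from the robot. The 35 mm wide chute comes down from -y (gate posts 125 mm from the mark, 200 mm tall), the pedal is 130 mm to +y, a 40 mm high cover runs along the far edge (x 57 to 87 mm). Set the jar down with the fingers closing along its x
- jar_spot (a point): centre of the round mark (yellow ring 82 mm across, white inside) on the top of the base plate, 6 mm above the bench: the jar's underside belongs here, within about 8 mm of centre for the ball to go in; axes as the dispenser's
- lip (a point): end of the chute floor, 45 mm from the mark's centre on its -y side and 111 mm above the bench (15 mm above the rim of a jar that stands on the mark; side walls rise 12 mm above the floor): a jar can be lowered straight down past it with 11 mm to spare
- pedal (a joint): the red pedal's hinge, rad: 0 at rest (up), 0.30 at its stop; its spring needs about 5 N to start and 11 N at the stop, and brings it back. It lifts the orange gate, which lets the ball pass only from about 0.24 on
- pedal_pad (a point): where to press: on top of the red pedal plate (125 x 72 x 8 mm), on its centre line, 20 mm from the free edge near the robot. The hinge is 105 mm farther, 30 mm above the bench. The plate rises to the robot at 0.30 rad at rest and is level at its stop: this point is then 65 and 34 mm above the bench, and moves 6 mm towards the robot on the way
- ball_center (a point): centre of the blue ceramic grinding ball, 28 mm across, waiting in the chute behind the orange gate
- capped_jar: closed steel jar with a blue cap, 68 mm across, 100 mm tall; bystander, its place is swapped with the open jar's and the mug's; origin: centre of the underside
- mug: blue ceramic mug, 76 mm across, 85 mm tall, handle on one side; bystander; origin: centre of the underside
- t_wrench: dark T-handled wrench lying on the bench, about 130 mm long, 12 mm thick; bystander; origin under the middle of its shaft
- pipette: white hand pipette lying on the bench, about 210 mm long, 20 mm thick; bystander; origin on its underside
- bulb: red rubber pipette bulb standing on its base, 66 mm across, 80 mm tall; bystander; origin: centre of the underside
- wash_bottle: white bottle with a red cap, 70 mm across, 170 mm tall; bystander; origin: centre of the underside

How it is judged:
By the outcome, as a careful person would: the job done as asked, in the order asked, and still so for the second after the job is handed in, with the robot touching nothing.
It also fails if it takes over 45 s, if anything falls off the work surface, if the arm or the gripper's body presses on something with over 40 N, if the wrist force passes 120 N, or if a joint passes its speed limit or range.

## Working session

There is one attempt and no reset: what is moved stays moved. The work goes in short steps, each a Python script; the robot and the scene stay as the last script left them, time stands still between calls to the robot, and variables do not carry over. Pictures are saved under pics/ and viewed, about 8 in all and at most 12, crops included, and the job is handed in when it is done.

```bash
mkdir -p pics; ls
cat > h.py <<'E'
import numpy as np, cv2
from bench import env, solver, sensors, eyes
def snap(n,f):
    im=eyes.read_camera(n); cv2.imwrite(f'pics/{f}.png',im[:,:,::-1]); return im
def ray(n,uv):
    c=eyes.get_calibration(n);E=np.array(c['extrinsics'])
    p=cv2.undistortPoints(np.array(uv,float).reshape(-1,1,2),np.array(c['mtx']),np.array(c['dist'])).reshape(-1,2)
    d=np.c_[p,np.ones(len(p))]@E[:3,:3].T
    return E[:3,3],d
def onz(n,uv,z):
    o,d=ray(n,uv); return o+d*((z-o[2])/d[:,2])[:,None]
def proj(n,P):
    c=eyes.get_calibration(n);E=np.linalg.inv(np.array(c['extrinsics']))
    return cv2.projectPoints(np.array(P,float).reshape(-1,1,3),cv2.Rodrigues(E[:3,:3])[0],E[:3,3],np.array(c['mtx']),np.array(c['dist']))[0].reshape(-1,2)
E
python3 - <<'E'
from h import *
a=snap('top','t0');b=snap('side','s0')
for n in('top','side'):
    c=eyes.get_calibration(n);print(n,np.round(c['extrinsics'],2).tolist(),np.round(c['mtx'],0).tolist())
s=sensors.sense();print(s['t'],np.round(s['tool_rot'],2).tolist(),s['width'],s['ft_force'],env.hold_point_z)
for n,f in(('t0',a),('s0',b)): cv2.imwrite(f'pics/{n}x.png',cv2.resize(f[:,:,::-1],(800,600),interpolation=cv2.INTER_CUBIC))
E
```

```text
pics
top [[0.02, -1.0, 0.08, 438.66], [-1.0, -0.02, -0.0, 12.32], [0.01, -0.08, -1.0, 1445.95], [0.0, 0.0, 0.0, 1.0]] [[395.0, 0.0, 258.0], [0.0, 395.0, 196.0], [0.0, 0.0, 1.0]]
side [[0.99, -0.11, 0.09, 436.25], [-0.14, -0.63, 0.77, -794.19], [-0.02, -0.77, -0.64, 801.59], [0.0, 0.0, 0.0, 1.0]] [[404.0, 0.0, 253.0], [0.0, 404.0, 191.0], [0.0, 0.0, 1.0]]
0.1 [[-0.98, 0.22, -0.0], [0.22, 0.98, -0.0], [0.0, -0.0, -1.0]] 85.6621086602518 [-0.15404034 -0.44484043  0.29261053] 18.700000000000003
```

View pics/t0x.png

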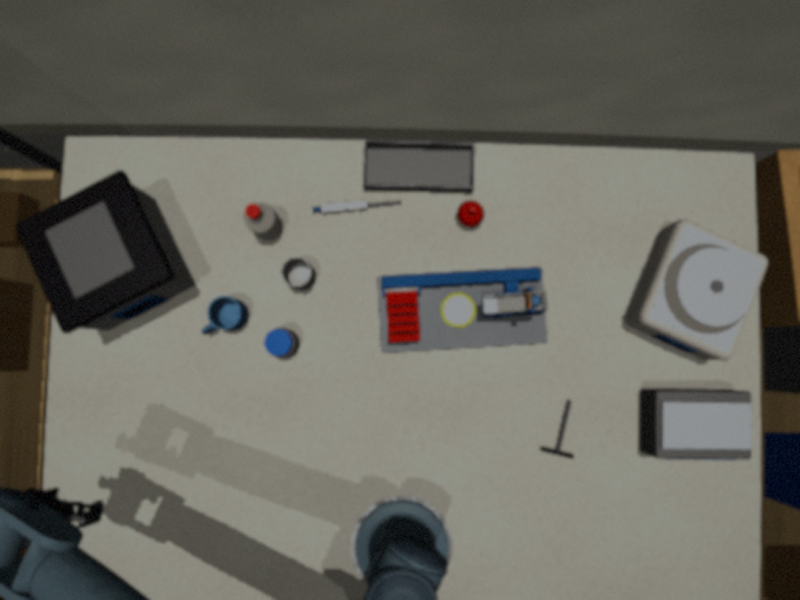

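View pics/s0x.png

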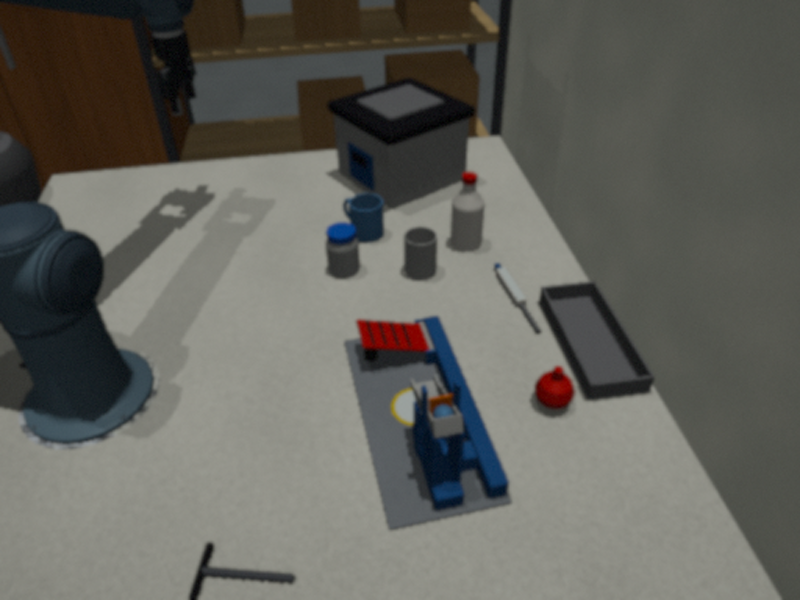

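The top view (800-px scale) shows the open jar at (299,274), the mark at (458,310), the pedal at (403,317) and the capped jar at (281,343). The mug is at (228,314). The side view has the open jar at (420,253), and the mark is partly hidden by the chute.

Run:
```python
from h import *
a=cv2.imread('pics/t0.png');b=cv2.imread('pics/s0.png')
hsv=cv2.cvtColor(a,cv2.COLOR_BGR2HSV)
def comp(m,x0,x1,y0,y1):
    k=np.zeros_like(m);k[y0:y1,x0:x1]=m[y0:y1,x0:x1];ys,xs=np.nonzero(k);return np.c_[xs,ys].astype(float),k
yel=cv2.inRange(hsv,(20,70,90),(40,255,255))
p,k=comp(yel,270,320,175,225)
h=cv2.convexHull(p.astype(np.float32));e=cv2.fitEllipse(h);print('ring px',e,len(p)); print('mark',onz('top',[e[0],p.mean(0)],6))
print('ring sizes', np.ptp(onz('top',h.reshape(-1,2),6),axis=0))
red=cv2.inRange(hsv,(0,150,80),(8,255,255))|cv2.inRange(hsv,(172,150,80),(180,255,255))
p,k=comp(red,240,275,180,225);r=cv2.minAreaRect(p.astype(np.float32));bx=cv2.boxPoints(r);print('pedal box',bx.tolist());print(onz('top',bx,45))
# base plate: near edge & cover
blue=cv2.inRange(hsv,(100,120,60),(125,255,255))
p,k=comp(blue,242,350,168,188);r=cv2.minAreaRect(p.astype(np.float32));print('cover',onz('top',cv2.boxPoints(r),40))
# plate: gray, low value vs bench
g=cv2.inRange(hsv,(0,0,70),(180,60,135));p,k=comp(g,240,352,180,228)
k=cv2.morphologyEx(k,cv2.MORPH_OPEN,np.ones((3,3)));ys,xs=np.nonzero(k)
r=cv2.minAreaRect(np.c_[xs,ys].astype(np.float32));print('plate',onz('top',cv2.boxPoints(r),6))
t=cv2.resize(a[155:200,170:215],(400,400),interpolation=cv2.INTER_CUBIC)
s=cv2.resize(b[135:190,245:300],(400,400),interpolation=cv2.INTER_CUBIC)
cv2.imwrite('pics/jar.png',np.hstack([t,s]))
```

```text
ring px ((292.87725830078125, 197.92959594726562), (22.697307586669922, 23.0067195892334), 121.02046203613281) 137
mark [[ 548.08518009 -119.81709413    6.        ]
 [ 549.23695416 -120.56816994    6.        ]]
ring sizes [81.17165501 80.97837758  0.        ]
pedal box [[246.88497924804688, 187.27435302734375], [265.93365478515625, 186.00442504882812], [268.0442810058594, 217.66372680664062], [248.99560546875, 218.93365478515625]]
[[579.22259447  48.25295928  45.        ]
 [585.40880504 -19.46064631  45.        ]
 [472.95555654 -29.42535947  45.        ]
 [466.86654708  37.87817833  45.        ]]
cover [[ 616.710374     57.46445042   40.        ]
 [ 645.37503048 -302.81649921   40.        ]
 [ 596.04179628 -305.72418693   40.        ]
 [ 567.75126271   53.53361699   40.        ]]
plate [[ 609.4015037    71.51449884    6.        ]
 [ 619.36261557 -329.64818159    6.        ]
 [ 450.31865074 -330.61107421    6.        ]
 [ 441.31940895   66.97791993    6.        ]]
```

View pics/jar.png

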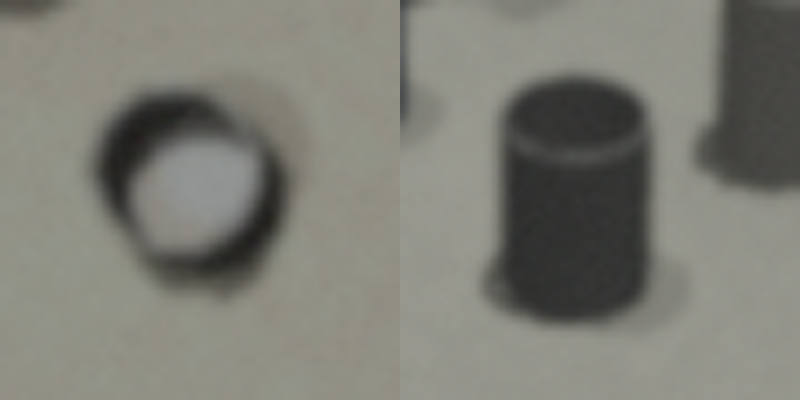

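Run:
```python
from h import *
print('top rim',onz('top',[(190.3,174.5)],90),'side rim',onz('side',[(268.6,150.9)],90))
print('side bottom-front edge',onz('side',[(268.6,178.5)],0))
near=np.array([(268.0+249)/2,(217.7+218.9)/2]);far=np.array([(246.9+265.9)/2,(187.3+186)/2])
print('pedal near/far',onz('top',[near],67),onz('top',[far],34))
yaw=.083;X=np.array([np.cos(yaw),np.sin(yaw),0]);Y=np.array([-X[1],X[0],0]);Z=np.array([0,0,-1.])
m=np.array([548.5,-120,0]);pj=onz('top',[near],67)[0]
print('pedal near rel mark',(pj-m)@X,(pj-m)@Y)
for s in(1,-1):
    R=np.c_[np.cross(s*X,Z),s*X,Z]
    for p in([610,205,200],[610,205,52],[548,-120,200],[548,-120,60],[490,5,35]):
        q=solver.ik(p,R);print(s,p,None if q is None else np.round(q,2))
```

```text
top rim [[614.4207848  243.99705169  90.        ]] side rim [[617.58548322 246.56180084  90.        ]]
side bottom-front edge [[613.50443643 221.65994956   0.        ]]
pedal near/far [[469.41637326   4.43165326  67.        ]] [[583.40250108  14.45371204  34.        ]]
pedal near rel mark -68.49540629227124 130.55970154398662
1 [610, 205, 200] [ 0.15  0.26  1.6  -0.    1.28  0.07]
1 [610, 205, 52] [ 0.15  0.44  1.67 -0.    1.03  0.07]
1 [548, -120, 200] [-0.42  0.07  1.82 -0.    1.26 -0.5 ]
1 [548, -120, 60] [-0.42  0.26  1.89 -0.    1.   -0.5 ]
1 [490, 5, 35] [-0.22  0.16  2.07 -0.    0.92 -0.3 ]
-1 [610, 205, 200] None
-1 [610, 205, 52] None
-1 [548, -120, 200] [-0.42  0.07  1.82 -0.    1.26  2.64]
-1 [548, -120, 60] [-0.42  0.26  1.89 -0.    1.    2.64]
-1 [490, 5, 35] None
```

```bash
cat >> h.py <<'E'
yaw=.083;X=np.array([np.cos(yaw),np.sin(yaw),0]);Y=np.array([-X[1],X[0],0]);Z=np.array([0,0,-1.])
R=np.c_[np.cross(X,Z),X,Z]
M=np.array([548.5,-120.,0])
def st():
    s=sensors.sense();print('t',round(s['t'],2),np.round(s['ee_pos'],1),'F',np.round(s['ft_force'],1),'w',round(s['width'],1));return s
E
python3 - <<'E'
from h import *
print(onz('side',[(268.6,172.3)],0))
env.move_pose([616,246,190],R);st()
hit=env.movel([616,246,51],contact_N=10);print(hit);st()
if not hit:
    env.grasp();st()
    env.movel([616,246,150]);st()
    a=snap('top','t1');b=snap('side','s1')
    t=cv2.resize(a[130:210,150:230],(400,400),interpolation=cv2.INTER_CUBIC)
    s=cv2.resize(b[90:190,215:315],(400,400),interpolation=cv2.INTER_CUBIC)
    cv2.imwrite('pics/g.png',np.hstack([t,s])[:,:,::-1])
E
```

```text
[[619.15815254 254.42772239   0.        ]]
t 2.29 [615.6 247.  190.1] F [-0.9  0.2 -0. ] w 85.4
False
t 3.37 [617.  246.3  52.3] F [-0.7 -0.7  0.5] w 85.2
t 3.67 [617.6 246.3  53.2] F [ 1.1 -0.3  5.7] w 66.7
t 4.48 [614.9 245.8 148.3] F [-0.1  0.6 -2.4] w 66.5
```

View pics/g.png

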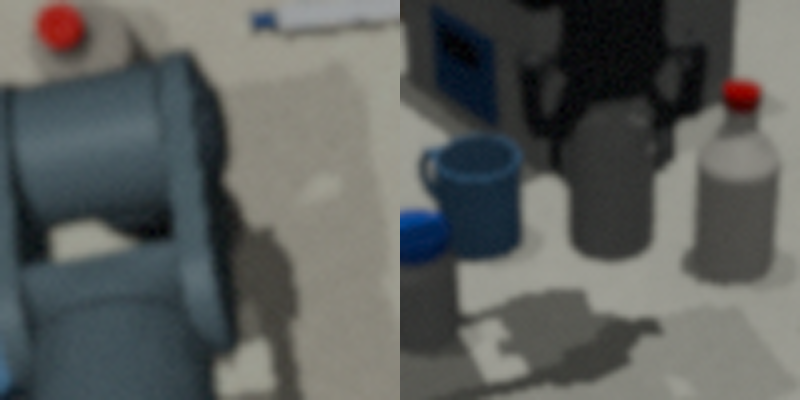

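Run:
```python
from h import *
im=cv2.imread('pics/s1.png');im0=cv2.imread('pics/s0.png')
print('center', onz('side',[(267.5,154.0)],95)+[0,34,0])
# column profile in both
print(im0[140:190,267:271].mean((1,2)).round().astype(int).tolist())
print(im[105:165,266:270].mean((1,2)).round().astype(int).tolist())
P=np.array
for c in (246,254):
    print(c,proj('side',[[617,c-34,0],[617,c-34,90],[617,c+34,90]]).round(1).tolist(),proj('side',[[616,c-34,95],[616,c-34,185]]).round(1).tolist())
```

```text
center [[610.07620321 257.04874044  95.        ]]
[146, 145, 145, 143, 132, 103, 69, 54, 51, 51, 51, 52, 51, 52, 54, 66, 77, 68, 55, 52, 50, 50, 51, 50, 50, 50, 50, 50, 50, 50, 51, 51, 52, 50, 51, 52, 50, 53, 62, 96, 130, 144, 146, 146, 146, 145, 146, 146, 146, 146]
[11, 12, 13, 11, 12, 10, 8, 11, 11, 18, 34, 44, 50, 52, 54, 53, 53, 52, 53, 53, 53, 53, 52, 53, 51, 51, 52, 52, 52, 52, 53, 53, 53, 52, 52, 53, 53, 52, 52, 53, 53, 52, 52, 52, 54, 52, 52, 53, 56, 72, 108, 139, 151, 153, 152, 153, 154, 154, 155, 155]
246 [[270.2, 180.2], [270.3, 157.1], [266.6, 145.1]] [[270.0, 155.8], [270.2, 130.4]]
254 [[269.8, 178.7], [269.9, 155.7], [266.2, 143.8]] [[269.6, 154.4], [269.7, 129.0]]
```

Run:
```python
from h import *
T=M-2*Y
env.movel([616,246,215]);
env.movel([*T[:2],215],R,rate=250);env.dwell(.2);st()
env.movel([*T[:2],75],rate=120);st()
hit=env.movel([*T[:2],54],rate=30,contact_N=6);print(hit);env.dwell(.2);st()
env.open_gripper();st()
env.movel([*T[:2],215],rate=200);st()
env.move_pose([470,90,250],R);st()
a=snap('top','t2');b=snap('side','s2')
t=cv2.resize(a[170:230,260:320],(400,400),interpolation=cv2.INTER_CUBIC)
s=cv2.resize(b[200:330,215:345],(400,400),interpolation=cv2.INTER_CUBIC)
cv2.imwrite('pics/p.png',np.hstack([t,s])[:,:,::-1])
cv2.imwrite('pics/p.png',np.hstack([cv2.resize(cv2.imread('pics/t2.png')[170:230,260:320],(400,400),interpolation=cv2.INTER_CUBIC),cv2.resize(cv2.imread('pics/s2.png')[200:330,215:345],(400,400),interpolation=cv2.INTER_CUBIC)]))
```

```text
t 7.02 [ 548.8 -121.2  214.9] F [ 0.2  0.5 -2.3] w 66.8
t 8.33 [ 549.4 -122.3   76. ] F [-0.5 -1.  -1.9] w 66.7
True
t 9.07 [ 548.5 -122.    59.2] F [0.1 0.3 5.1] w 66.8
t 9.41 [ 547.2 -121.3   57.7] F [-0.9  0.3 -0.4] w 85.4
t 10.34 [ 547.8 -121.6  213.4] F [-1.2  0.3  0.6] w 85.6
t 11.26 [470.2  89.4 249.4] F [-0.1 -0.1  1.1] w 85.4
```

View pics/p.png

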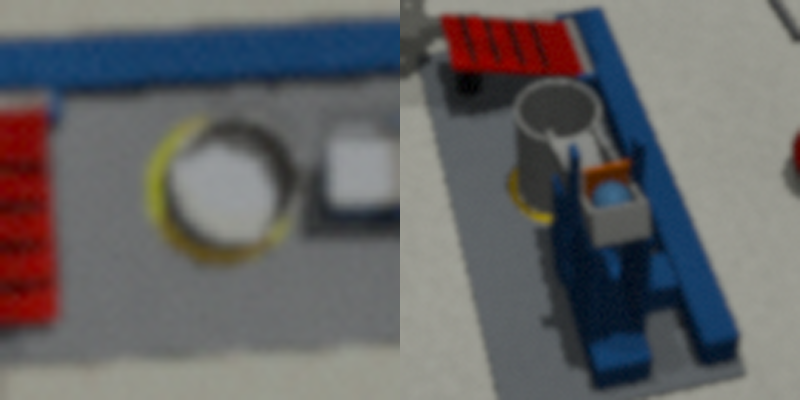

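The jar stands upright on the mark: its rim is centred near crop (231,184) in the top view, and yellow shows to the left and below. The ball is still behind the orange gate. Next I check the offset in numbers.

Run:
```python
from h import *
a=cv2.imread('pics/t2.png').astype(int)
print('jar rim',onz('top',[(294.2,197.1)],96), 'expected px',proj('top',[[548.5,-120,96]]), 'rim width px',68*395/1350)
print('row197',a[196:199,278:312].mean((0,2)).round().astype(int).tolist())
print('col294',a[182:214,293:296].mean((1,2)).round().astype(int).tolist())
yel=a[:,:,1]-a[:,:,0];print('yel row',yel[196:199,278:312].mean(0).round().astype(int).tolist())
# chute / lip tip in top image
```

```text
jar rim [[ 544.20617439 -116.05137919   96.        ]] expected px [[295.36987946 195.87942444]] rim width px 19.896296296296295
row197 [108, 109, 109, 111, 111, 103, 88, 97, 130, 146, 151, 154, 154, 153, 154, 154, 154, 153, 153, 153, 151, 139, 115, 80, 53, 50, 65, 71, 63, 55, 72, 112, 142, 152]
col294 [56, 77, 94, 97, 95, 88, 69, 58, 71, 91, 118, 142, 152, 154, 153, 153, 154, 154, 154, 153, 150, 150, 147, 134, 101, 74, 71, 83, 99, 107, 109, 109]
yel row [-1, -1, 2, 23, 63, 87, 50, 10, 3, 4, 0, -1, -2, -2, -2, -2, -2, -2, -2, -2, -2, -1, -1, 1, 3, 2, 4, 3, 1, 0, -4, -3, -2, -2]
```

Run:
```python
from h import *
C=M+[0,0,96]
print('rim L,R,back expected side px',proj('side',[C-34*X,C+34*X,C+34*Y]).round(1).tolist(),'seen ~(251.2),(280.1),(row 224.8)')
P=lambda x,z:[*(M+x*X+130*Y)[:2],z]
env.grasp()
env.move_pose(P(-49,110),R);st()
env.movel(P(-49,74),rate=100);env.dwell(.2);st()
hit=env.movel(P(-55,28),rate=35,contact_N=24);print(hit);st()
for i in range(4):
    env.dwell(.3);st();b=snap('side',f'pr{i}')
s=np.hstack([cv2.resize(cv2.imread(f'pics/pr{i}.png')[190:300,215:325],(400,400),interpolation=cv2.INTER_CUBIC) for i in(0,3)])
cv2.imwrite('pics/press.png',s)
```

```text
rim L,R,back expected side px [[252.5, 238.0], [279.8, 233.0], [262.8, 225.9]] seen ~(251.2),(280.1),(row 224.8)
t 12.82 [489.7   5.6 111.1] F [0.  0.4 0.3] w -0.1
t 13.53 [489.6   5.4  74.9] F [ 0.3  0.2 -0.6] w 0.4
True
t 14.64 [483.9   4.9  33.9] F [-4.3  0.8 11. ] w 0.2
t 14.94 [484.    4.9  33.9] F [-3.6  0.7 10.8] w 0.1
t 15.29 [483.9   4.9  33.9] F [-4.3  0.2 11.5] w -0.2
t 15.64 [483.9   4.9  33.9] F [-3.8  0.  10.7] w 0.1
t 15.99 [483.9   4.8  33.9] F [-4.3  0.8 10.4] w 0.1
```

View pics/press.png

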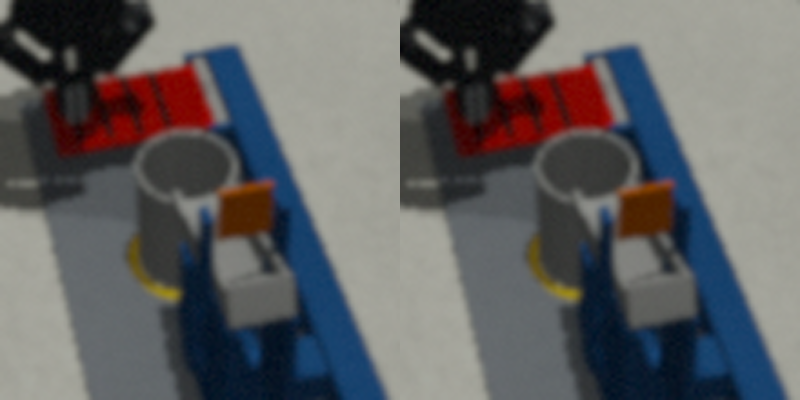

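The gate is up at crop (245,210) and the ball has left its place in the chute. I'll push slightly more to be sure the pedal is at its stop, then release slowly and look into the jar.

Run:
```python
from h import *
P=lambda x,z:[*(M+x*X+130*Y)[:2],z]
env.movel(P(-55,31),rate=15,contact_N=12);st();env.dwell(.6);st()
env.movel(P(-49,74),rate=40);st()
env.movel(P(-49,200),rate=150)
env.move_pose([450,150,260],R);env.dwell(.5);st()
snap('top','t3');snap('side','s3')
cv2.imwrite('pics/f.png',np.hstack([cv2.resize(cv2.imread('pics/t3.png')[150:240,235:325],(400,400),interpolation=cv2.INTER_CUBIC),cv2.resize(cv2.imread('pics/s3.png')[190:300,215:325],(400,400),interpolation=cv2.INTER_CUBIC)]))
```

```text
t 16.25 [484.    4.9  34. ] F [-3.7  0.2  9.6] w -0.2
t 16.85 [483.9   4.9  34. ] F [-2.4  0.6 10.2] w 0.1
t 18.02 [488.3   5.6  73.4] F [-0.5  0.3 -0.3] w 0.3
t 20.2 [450.1 149.7 259.9] F [ 0.1 -0.2 -0.7] w -0.2
```

View pics/f.png

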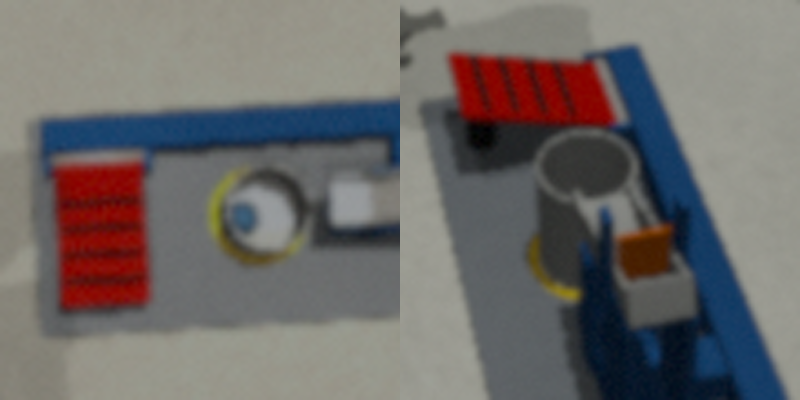

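The ball is in the jar (blue at crop (243,217) in the top view). The pedal is up and the gate is down. The robot is clear, so I'm handing in.

Run:
```python
from h import *
env.hand_in()
```

```text
the job is handed in; nothing more can be done
```

The job is done and handed in at about 20 s. I gripped the open jar, stood it on the round mark and let go. I then pressed the pedal with the closed fingers until the ball had left the chute, and let the pedal rise.

**Final pictures:** The jar stands upright on the mark with the blue ball inside it. The pedal is up, the gate is down, and the arm is clear of everything.

**Pedal stop:** The press ended on a force jump of more than 24 N. The tool then held steady at 33.9 mm with about 11 N, which matches the 34 mm and 11 N given for the stop. A small extra push ended at once and the height stayed at 34.0 mm.

**Checks that disagreed:**
- **Jar pickup:** Top and side camera readings of the jar's place before the grasp differed by 3 to 10 mm in y. The finger width read 66.5 mm on the 68 mm jar.
- **Jar on the mark:** My readings put the jar between 0 and about 6 mm off centre, within the 8 mm allowed.
- **Bystanders:** I did not measure them again at the end. The arm's path stayed clear of them, and no unexpected contact force showed.

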